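# Unhook the vial carrier and load it into the tray

### The arm

A 6-joint arm with a two-finger parallel gripper is mounted at the origin on the work surface. World frame = base frame: x ahead of the robot, y to its left, z up, the work surface at z = 0. Lengths are in m, angles in degrees, forces in N, time in s.
With the tool pointing down it reaches from about 0.4 to 0.825 m from the base axis. Payload 7 kg.
Tool frame: the origin (TCP) lies at the very end of the fingers, on their centre line; the grasp point (between the pads) lies 19 mm behind it (ctrl.grasp_offset is the distance from the TCP to the grasp point, in m); z points along the fingers, y is the line along which they close (so a half turn about z gives the same grasp; the last joint's range is limited). The gripper opens to 88 mm and grips with 3 to 60 N. Pads are 19 mm wide; open, the fingers measure 130 mm over their backs; the gripper's body (78 mm by 193 mm) begins 47 mm behind the grasp point.
Start: joints at [87.897, 20.546, 0.682, 0, -70.136, -16.507], TCP at [0.215, 0.64, 0.188] pointing down, gripper open.
Joint ranges: [-176.03, 176.03], [-82.01, 121.73], [-58.28, 71.71], [-173.87, 95.51], [-174.79, -0.11], [-173.66, 173.66]. Speed limits (degrees/s): [136.94, 136.94, 172.46, 180, 180, 180].

### API

Orientations are given as a 3x3 rotation matrix whose columns are the frame's x, y, z axes.
In Python, from cell import ctrl, solve_ik, viewer gives the robot as it stands. The module is installed in compiled form; this text tells all that it offers. Calls block until the motion is done:
- ctrl.movep(position, orientation): joint-space move of the TCP to a pose.
- ctrl.movel(position, velocity=0.15, frame=None): straight line of the TCP; frame=None keeps the orientation; velocity is the mean speed in m/s.
- ctrl.move_joints(angles): joint-space move.
- ctrl.command_gripper(opening, strength=None): finger opening in m; strength is the grip in N (None keeps the last); returns when the fingers have stopped.
- ctrl.pause(seconds).
- solve_ik(position, orientation): joint angles nearest the present ones, or None.
- ctrl.sense(): the state.
- viewer.camera(name): name is "side" or "top" or "wrist"; returns a dict with "color" (384x512x3 uint8, red, green, blue), "vfov" (degrees; the focal length in pixels is half the picture's height over the tangent of half this angle, whatever the lens; pixels are square), "cx", "cy" (the principal point, pixels), "cam_to_world" (4x4, takes a point from camera to world coordinates). Camera axes: x right, y up, looking along -z (the intrinsics and any distortion apply to the point x, -y, -z); pixel columns grow to the right and rows downward; lengths in m; the calibration is good to about 2 mm. A picture is of the moment at which its call begins. There is no depth.
A pose or a line that the arm cannot do raises ctrl.PlanningError and nothing moves.
- ctrl.finish_job(): hands the job in; it is judged then, once.
The state is a dict: "t": time; "qpos": joint angles; "joint_vel": joint speeds; "joint_torque": joint torques, N m; "ee_pos": TCP position; "tcp_rot": TCP orientation; "contact_force": force on the tool from outside, world axes, zero at the start; "wrist_torque": the same for the moment, N m; "opening": finger opening in m; "grip_force": force on a finger pad.
Only numpy, scipy, OpenCV 4.12 (cv2) and the standard library are available. Lean on these libraries where they do the work, as an engineer would, in place of code of your own. Each camera call takes 0.05 s, during which the arm holds its last target. There are 200 camera calls.

### The job

The vial carrier stands on the foot of the hook stand with its wire loop caught in a deep upturned hook. Unhook it: lift it by its grip post until the loop is past the hook's tip, with no more than a light touch (a few newtons) on the hook and on the springy guard strip just above it, and draw it out level; then set it gently down in the loading tray and slide it fully home against the end stop with its front edge under the hold-down lip. Let go of it there, handle it gently throughout, and leave the glassware round about where it stands.

Things in the scene. Friction and masses are not known exactly. Their poses are not given: they have to be found in the camera images.
- grip (a point): On the carrier's grey grip post (24 mm along x, 16 mm along y), on its axis 90 mm above the carrier's underside; the post's top is 26 mm higher. The base plate's front edge is 45 mm from here along -x, its rear edge 105 mm along +x. Axes: x along the carrier towards its loop, z up. Pinch the post here, across y.
- carrier: Loose vial carrier, 0.28 to 0.53 kg. Steel base plate 150 (x) x 70 (y) x 6 mm; origin under its middle. Grip post 30 mm towards the front (-x); wire loop near the rear (+x) edge; between them four capped vials with tops 51 mm up.
- loop (a point): Middle of the loop's top bar. The loop is an upright frame of 6 mm round steel wire: two uprights at y = +-30 mm and this bar along y, its axis 130 mm above the carrier's underside, 92 mm along +x from the grip point and 40 mm above it. The hook's arm passes through the frame under the bar.
- stand: Hook stand, fixed. Blue foot plate 100 x 270 mm, 6 mm thick, on which the carrier stands, on the -x side of an upright 12 mm rod. Origin on the table on the rod's axis, z up; -x is the way out of the hook. A 22 mm sleeve clamped on the rod carries the hook and, above it, the guard strip; neither will shift on the rod.
- rod_top (a point): Top of the rod, 266 mm up, axes as the stand's. Hook: 10 mm round arm along -x under the loop's bar, turned up at 55 mm from the rod's axis into a leg, its flat tip 52 mm above the arm. How high it is clamped varies and is not measured: its tip is 141 to 181 mm above the table (the resting bar's axis is at 136 mm), so the bar must rise 8 to 48 mm to pass it. Feel for it.
- guard_side (a point): A point on the rod's axis at mid height (136 mm), axes as the stand's. The guard over the hook is a strip 28 mm wide reaching 68 mm from the rod's axis along -x, its underside always 10 mm above the hook's tip: the 6 mm bar passes with 4 mm to spare. It springs up 1 mm per 2 N; hook and guard stand no more than 6 N.
- tray: Loading tray, fixed. Aluminium floor 190 (x) x 100 (y) mm, upper side 4 mm above the table, rails 20 mm high along both sides, 80 mm apart. Origin on the table under the floor's middle, z up. Open at the +x end. The carrier goes in with its x along the tray's x, set down short of the lip, then slid along -x; at home the grip point is at x = -50 mm.
- stop (a point): Foot of the end stop's inner face, on the tray floor at its -x end (x = -95 mm in the tray), mid width; axes as the tray's. The carrier's front edge butts here. The hold-down lip runs from rail to rail above it, covering the 22 mm in front of the stop face, underside 16 mm above the floor.
- flask_a: Conical glass flask, 82 mm across, 130 mm tall, loose bystander, origin at the centre of its underside. Leave it alone.
- flask_b: Smaller conical glass flask, 70 mm across, 111 mm tall, loose bystander, origin at the centre of its underside. Leave it alone.
- beaker: Glass beaker, 64 mm across, 85 mm tall, loose bystander, origin at the centre of its underside. Leave it alone.
- amber: Amber bottle, 60 mm across, 130 mm tall, loose bystander, origin at the centre of its underside. Leave it alone.
- cylinder: Glass measuring cylinder, foot 56 mm across, 172 mm tall, loose bystander, origin at the centre of its underside. Leave it alone.
- dish: White porcelain dish, 80 mm across, 22 mm tall, loose bystander, origin at the centre of its underside. Leave it alone.
- bulb: Dark rubber pipette bulb, 48 mm across, 64 mm tall, loose bystander, origin at the centre of its underside. Leave it alone.
There are look-alikes about, which are no part of the job. Of the things that look like the carrier, the smaller one is meant. Leave any brown look-alike of the tray alone.

How it is judged:
By the outcome, as a careful person would: the job done as asked, in the order asked, and still so for the second after the job is handed in, with the robot touching nothing.
It also fails if it takes over 64 s, if anything falls off the work surface, if the arm or the gripper's body presses on something with over 40 N, if the wrist force passes 120 N, or if a joint passes its speed limit or range.

## Working session

There is one attempt and no reset: what is moved stays moved. The work goes in short steps, each a Python script; the robot and the scene stay as the last script left them, time stands still between calls to the robot, and variables do not carry over. Pictures are saved under pics/ and viewed, at most 10 in all, crops included, and the job is handed in when it is done.

```bash
mkdir -p pics; ls; python3 - <<'E'
from cell import ctrl, viewer
import cv2, numpy as np, pickle
d={}
for n in ("side","top","wrist"):
    c=viewer.camera(n); d[n]=c
    cv2.imwrite(f"pics/{n}0.png",c["color"][:,:,::-1])
    print(n,{k:(np.round(v,4).tolist() if k!="color" else 0) for k,v in c.items() if k!="color"})
pickle.dump(d,open("cams.pkl","wb"))
s=ctrl.sense(); print(s["t"],s["contact_force"],s["tcp_rot"],ctrl.grasp_offset)
a=cv2.imread("pics/top0.png");b=cv2.imread("pics/side0.png")
cv2.imwrite("pics/top0b.png",cv2.resize(a,(800,600),interpolation=cv2.INTER_CUBIC));cv2.imwrite("pics/side0b.png",cv2.resize(b,(800,600),interpolation=cv2.INTER_CUBIC))
E
```

```text
pics
side {'vfov': 56.3755, 'cx': 253.9743, 'cy': 189.3149, 'cam_to_world': [[0.9901, 0.0785, -0.1167, 0.3836], [-0.1406, 0.535, -0.8331, -0.9709], [-0.0029, 0.8412, 0.5407, 0.7833], [0.0, 0.0, 0.0, 1.0]]}
top {'vfov': 53.9381, 'cx': 254.3581, 'cy': 183.558, 'cam_to_world': [[0.0737, 0.9721, -0.2226, 0.2324], [-0.9973, 0.0716, -0.0177, -0.0527], [-0.0013, 0.2233, 0.9747, 1.4651], [0.0, 0.0, 0.0, 1.0]]}
wrist {'vfov': 65.8417, 'cx': 253.996, 'cy': 193.1893, 'cam_to_world': [[-0.3189, 0.9113, 0.2604, 0.2861], [-0.9478, -0.3068, -0.087, 0.6153], [0.0006, -0.2745, 0.9616, 0.3836], [0.0, 0.0, 0.0, 1.0]]}
0.15 [0.40220902 0.02322844 0.32005785] [[ 9.47679584e-01 -3.19223012e-01 -2.70995790e-04]
 [-3.19223098e-01 -9.47678792e-01 -1.23337826e-03]
 [ 1.36905762e-04  1.25535552e-03 -9.99999203e-01]] 0.0188
```

View pics/top0b.png

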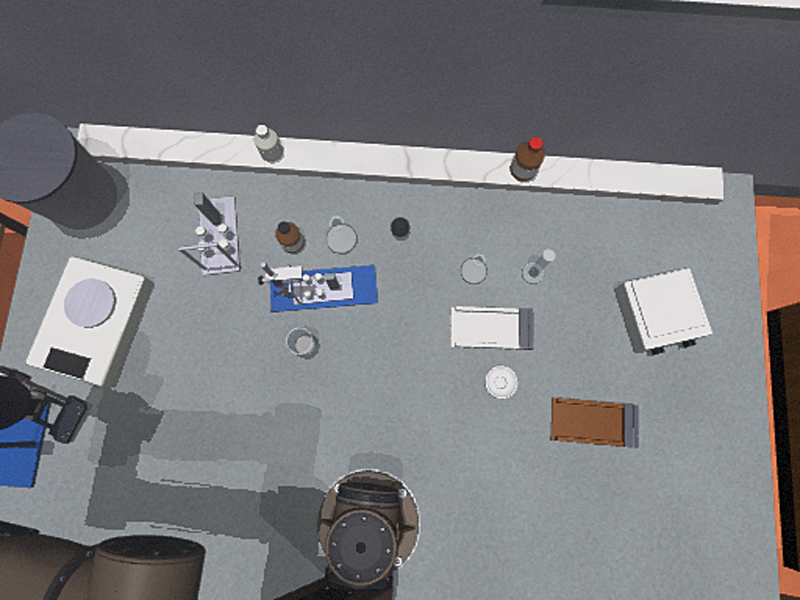

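View pics/side0b.png

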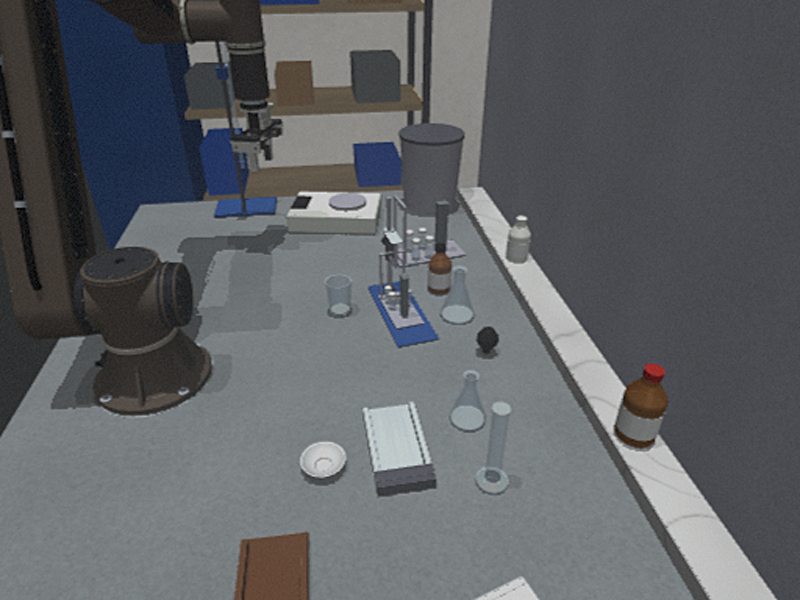

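Candidates (800-px top view): small carrier on the blue foot at (320,285), and a larger look-alike with no stand at (218,235). Trays: white at (490,328), brown look-alike at (595,422). I choose the small carrier and the white tray. Next is the close crop to check.

```bash
cat > h.py <<'E'
import numpy as np, cv2, pickle
def f(c): return c["color"].shape[0]/2/np.tan(np.radians(c["vfov"]/2))
def px2plane(c,u,v,z):
    M=np.array(c["cam_to_world"]); d=M[:3,:3]@np.array([(u-c["cx"])/f(c),-(v-c["cy"])/f(c),-1])
    return M[:3,3]+d*(z-M[2,3])/d[2]
def proj(c,P):
    M=np.array(c["cam_to_world"]); q=(np.atleast_2d(P)-M[:3,3])@M[:3,:3]
    return np.c_[c["cx"]-f(c)*q[:,0]/q[:,2], c["cy"]+f(c)*q[:,1]/q[:,2]]
E
python3 - <<'E'
from h import *
d=pickle.load(open("cams.pkl","rb"))
t=d["top"]; k=512/800
for n,u,v,z in [("postTop",333,277,.122),("foot_tl",270,272,.006),("foot_bl",271,311,.006),("foot_tr",376,266,.006),("foot_br",377,302,.006),
 ("tray_tl",452,307,.024),("tray_bl",450,347,.024),("tray_tr",533,308,.02),("tray_br",531,349,.02),("cyl foot",534,272,0),("flB",474,272,0),("dish",501,382,.02),("beaker",302,343,0),("flA",342,240,0),("amber",290,245,0),("bulb",400,229,.03)]:
    print(n,np.round(px2plane(t,u*k,v*k,z),3)[:2])
im=t["color"][150:240,150:350,::-1]; s=d["side"]["color"][115:235,215:315,::-1]
a=cv2.resize(im,(800,360),interpolation=cv2.INTER_CUBIC)
cv2.imwrite("pics/crop1.png",a)
from cell import solve_ik
for yaw in (-90,90):
    c,s_=np.cos(np.radians(yaw)),np.sin(np.radians(yaw))
    R=np.array([[c,s_,0],[s_,-c,0],[0,0,-1.]])
    for p in ([.56,.13,.08],[.5,-.25,.08],[.56,.13,.25]): print(yaw,p,solve_ik(p,R))
E
```

```text
postTop [0.552 0.124]
foot_tl [0.58  0.301]
foot_bl [0.48  0.286]
foot_tr [0.616 0.033]
foot_br [0.523 0.022]
tray_tl [ 0.52  -0.166]
tray_bl [ 0.42  -0.166]
tray_tr [ 0.533 -0.368]
tray_br [ 0.43  -0.365]
cyl foot [ 0.632 -0.372]
flB [ 0.62  -0.219]
dish [ 0.345 -0.294]
beaker [0.406 0.201]
flA [0.681 0.127]
amber [0.657 0.26 ]
bulb [ 0.712 -0.022]
-90 [0.56, 0.13, 0.08] [ 32.5584645   16.5429063  -20.37286252   0.         -53.08423118
 -32.5584645 ]
-90 [0.5, -0.25, 0.08] [ -6.4990569   15.16912236 -22.35830705   0.         -52.47257059
   6.4990569 ]
-90 [0.56, 0.13, 0.25] [ 32.5584645    9.1549766   -6.57650542   0.         -74.26851798
 -32.5584645 ]
90 [0.56, 0.13, 0.08] [ 32.5584645   16.5429063  -20.37286252   0.         -53.08423118
 147.4415355 ]
90 [0.5, -0.25, 0.08] [  -6.4990569    15.16912236  -22.35830705    0.          -52.47257059
 -173.5009431 ]
90 [0.56, 0.13, 0.25] [ 32.5584645    9.1549766   -6.57650542   0.         -74.26851798
 147.4415355 ]
```

View pics/crop1.png

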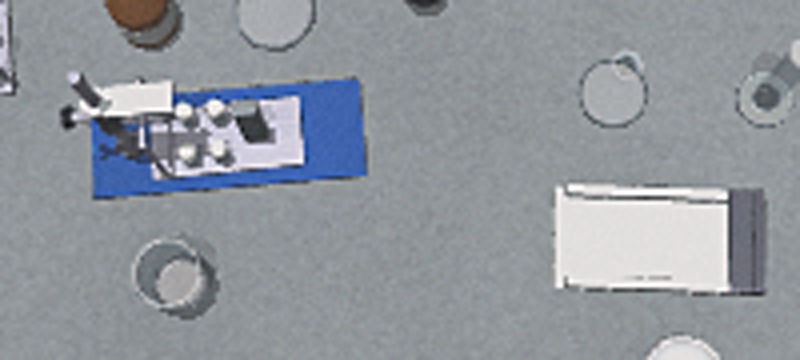

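The crop confirms it: the small carrier stands on the blue foot with a dark post at crop px (253,122), the stand is at its left, and the white tray has its grey stop at the right. Next I take wrist views from the robot side.

```bash
python3 - <<'E'
from cell import ctrl, viewer
from h import *
R=np.array([[1,0,0],[0,-1,0],[0,0,-1.]])
d=pickle.load(open("cams.pkl","rb"))
for n,p in (("wc",[.44,.16,.28]),("wt",[.43,-.26,.25])):
    ctrl.movep(p,R); ctrl.pause(.15)
    c=viewer.camera("wrist"); d[n]=c
    cv2.imwrite(f"pics/{n}.png",cv2.resize(c["color"][:,:,::-1],(800,600),interpolation=cv2.INTER_CUBIC))
    s=ctrl.sense(); print(s["t"],s["contact_force"],np.round(c["cam_to_world"],3)[:3,3])
pickle.dump(d,open("cams.pkl","wb"))
E
```

```text
2.2917 [ 0.51202795  0.44104464 -0.56286586] [0.515 0.16  0.476]
4.0417 [ 0.12760921 -0.38576349  0.47604703] [ 0.505 -0.26   0.447]
```

View pics/wc.png

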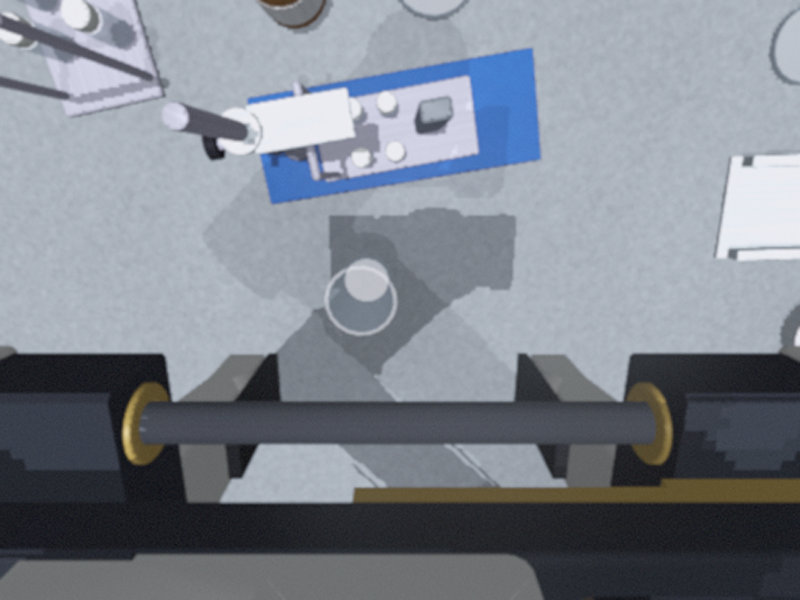

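View pics/wt.png

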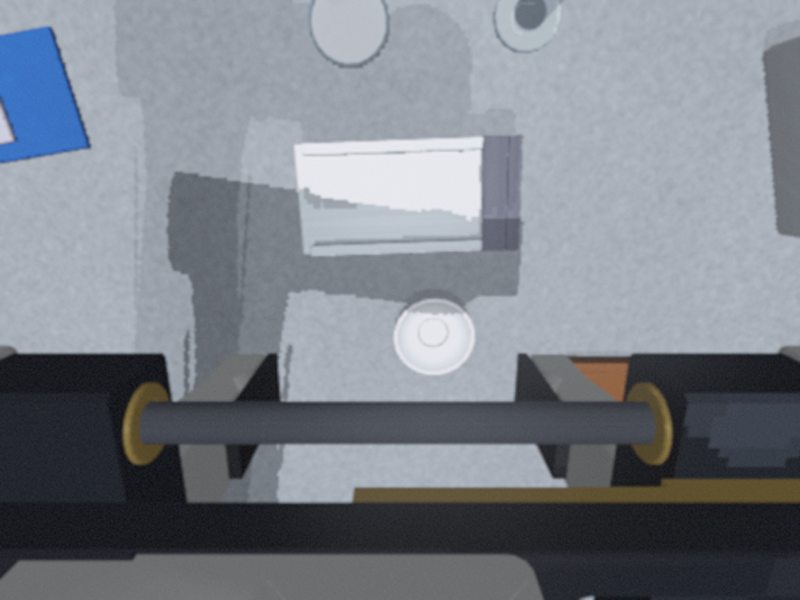

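Carrier view: post top at (436,106), foot corners (532,48), (541,159), (272,203), plate front corners (470,76) and (478,154). Tray view: open-end corners (296,145) and (304,255), lip edge at column 482, rows 137–250.

```bash
python3 - <<'E'
from h import *
d=pickle.load(open("cams.pkl","rb"));k=.64
def P(cam,n,u,v,z): p=px2plane(d[cam],u*k,v*k,z); print(n,np.round(p,4)[:2]); return p[:2]
def dirn(a,b): print("   dist %.4f ang %.2f"%(np.linalg.norm(b-a),np.degrees(np.arctan2(*(b-a)[::-1]))))
g=P("wc","post",436,106,.122)
a=P("wc","f1",532,48,.006);b=P("wc","f2",541,159,.006);c=P("wc","f3",272,203,.006);e=P("wc","f4",248,100,.006)
dirn(a,b);dirn(b,c);dirn(a,e)
p=P("wc","pl1",470,76,.012);q=P("wc","pl2",478,154,.012);r=P("wc","plr",325,182,.012);dirn(p,q);dirn(q,r);dirn(q,g);dirn(p,g)
rt=P("wc","rodtop",176,117,.266)
l1=P("wc","loop1",299,86,.136);l2=P("wc","loop2",316,178,.136);dirn(l2,l1); dirn(g,(l1+l2)/2);dirn(g,rt)
print("tray")
a=P("wt","tl",296,145,.004);b=P("wt","bl",304,255,.004);c=P("wt","lt",482,137,.024);e=P("wt","lb",484,250,.024)
x=P("wt","rt",521,135,.024);y=P("wt","rb",520,250,.024)
dirn(a,b);dirn(c,e);dirn(c,a);dirn(e,b);dirn((c+e)/2,(a+b)/2)
ft=P("wt","railtl",303,155,.024);
P("wt","flB",350,28,0);P("wt","cyl",527,18,0);P("wt","dish",434,337,.022);P("wc","beaker",361,300,0.085)
P("wc","f1 from wt",52-0,28,.006)
P("wt","f1 wt",52,28,.006);P("wt","f2 wt",89,148,.006)
P("wc","tray tl wc",733,157,.004);P("wc","tray bl wc",716,258,.004)
E
```

```text
post [0.558  0.1325]
f1 [0.6214 0.037 ]
f2 [0.5246 0.0204]
f3 [0.4824 0.2846]
f4 [0.5772 0.3002]
   dist 0.0983 ang -170.27
   dist 0.2675 ang 99.07
   dist 0.2668 ang 99.53
pl1 [0.597  0.0935]
pl2 [0.529  0.0828]
plr [0.5029 0.2301]
   dist 0.0688 ang -171.08
   dist 0.1496 ang 100.04
   dist 0.0576 ang 59.69
   dist 0.0552 ang 134.91
rodtop [0.536  0.2539]
loop1 [0.5687 0.2263]
loop2 [0.5088 0.2177]
   dist 0.0606 ang 8.22
   dist 0.0915 ang 102.15
   dist 0.1234 ang 100.29
tray
tl [ 0.5266 -0.1679]
bl [ 0.4258 -0.1698]
lt [ 0.5324 -0.3327]
lb [ 0.4343 -0.3396]
rt [ 0.5341 -0.3662]
rb [ 0.4344 -0.3727]
   dist 0.1008 ang -178.92
   dist 0.0984 ang -175.94
   dist 0.1649 ang 92.03
   dist 0.1701 ang 92.88
   dist 0.1675 ang 92.46
railtl [ 0.5174 -0.1776]
flB [ 0.6221 -0.2189]
cyl [ 0.63   -0.3702]
dish [ 0.3484 -0.2958]
beaker [0.4045 0.1916]
f1 from wt [0.6372 0.4721]
f1 wt [0.6201 0.0331]
f2 wt [0.5236 0.0191]
tray tl wc [ 0.5267 -0.1669]
tray bl wc [ 0.4271 -0.1693]
```

All dimensions agree with the description to within about 3 mm. Grip ≈ (0.557, 0.1325) with yaw 99.6°, and tray origin ≈ (0.480, -0.264) with yaw 92.4°. Next I grasp.

```bash
cat >> h.py <<'E'
def Rc(yaw_deg):  # tool pose for a carrier yaw; tool x points to the carrier's front
    a=np.radians(yaw_deg+180); c,s=np.cos(a),np.sin(a)
    return np.array([[c,s,0],[s,-c,0],[0,0,-1.]])
def ft(ctrl,n=8):
    F=[];T=[]
    for _ in range(n):
        ctrl.pause(.01); s=ctrl.sense(); F.append(s["contact_force"]);T.append(s["wrist_torque"])
    return np.mean(F,0),np.mean(T,0),np.std(F,0),np.std(T,0)
E
python3 - <<'E'
from cell import ctrl, viewer
from h import *
np.set_printoptions(precision=3,suppress=True)
R=Rc(99.6); g=np.array([.557,.1325])
ctrl.movep([*g,.19],R); ctrl.command_gripper(.05)
print(*ft(ctrl))
ctrl.movel([*g,.081],velocity=.08); print(*ft(ctrl)[:2])
ctrl.command_gripper(0.0,strength=45); s=ctrl.sense(); print(s["opening"],s["grip_force"],s["t"]); print(*ft(ctrl)[:2])
for dz in (.002,.004,.006): ctrl.movel([*g,.081+dz],velocity=.02); print(dz,*ft(ctrl)[:2])
c=viewer.camera("wrist");cv2.imwrite("pics/w2.png",c["color"][:,:,::-1]);c=viewer.camera("side");cv2.imwrite("pics/s2.png",cv2.resize(c["color"][100:235,200:335,::-1],(600,600),interpolation=cv2.INTER_CUBIC))
print(ctrl.sense()["t"])
E
```

```text
[-0.157 -0.11  -0.174] [ 0.092 -0.038 -0.012] [0.587 0.489 0.305] [0.017 0.027 0.031]
[0.017 0.018 0.117] [ 0.057 -0.037  0.024]
0.014366785008009484 45.00148952007294 9.05
[-2.033 -0.16   1.613] [0.047 0.615 0.016]
0.002 [-0.161 -0.723 -2.87 ] [-0.186  0.025  0.011]
0.004 [ 0.158 -0.023 -4.125] [-0.034 -0.071  0.001]
0.006 [ 0.029 -0.233 -3.979] [-0.02  -0.051  0.005]
10.1667
```

View pics/s2.png

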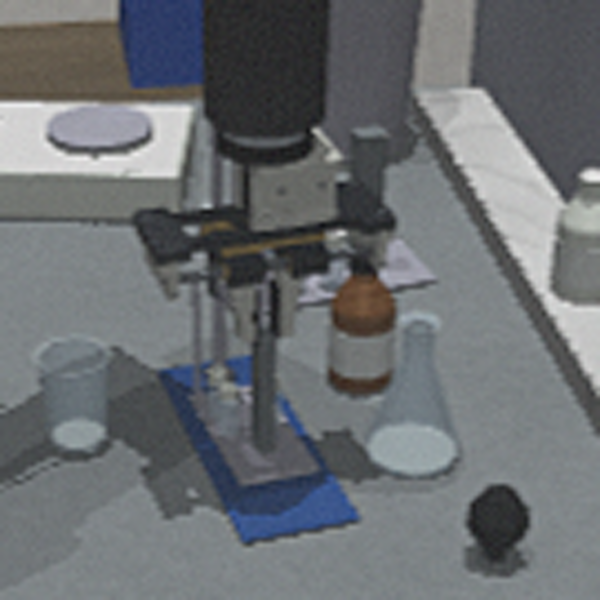

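The side view shows the carrier held level, just off the blue foot. It weighs about 4.1 N. Next I feel upwards for the guard in 1 mm steps.

```bash
python3 - <<'E'
from cell import ctrl, viewer
from h import *
np.set_printoptions(precision=2,suppress=True)
g=np.array([.557,.1325]); s=ctrl.sense(); print(s["ee_pos"],s["t"])
F0,T0=ft(ctrl,25)[:2]; print(F0,T0)
z=.087; hit=False; prev=0
while z<.081+.056:
    z+=.001; ctrl.movel([*g,z],velocity=.02)
    F,T=ft(ctrl,6)[:2]; df=F[2]-F0[2]; dt=T[0]-T0[0]
    if df<-.6 or dt<-.06:
        F,T=ft(ctrl,12)[:2]; df=F[2]-F0[2]; dt=T[0]-T0[0]; print("?",z,F-F0,T-T0)
        if df<-.5 and dt<-.04: hit=True;break
print(hit,z,ctrl.sense()["ee_pos"],ctrl.sense()["t"])
E
```

```text
[0.56 0.13 0.09] 10.1667
[ 0.25  0.07 -4.31] [-0.02 -0.06  0.01]
? 0.12400000000000003 [-0.37 -0.26 -0.05] [-0.12 -0.02 -0.01]
? 0.12500000000000003 [-0.04 -0.35 -0.6 ] [-0.2  -0.04  0.02]
True 0.12500000000000003 [0.56 0.13 0.12] 21.975
```

```bash
python3 - <<'E'
from cell import ctrl
from h import *
np.set_printoptions(precision=3,suppress=True)
g=np.array([.557,.1325])
for z in (.1255,.1245,.1235,.1215):
    ctrl.movel([*g,z],velocity=.02); F,T=ft(ctrl,40)[:2]; print(z,F,T,ctrl.sense()["ee_pos"])
print(ctrl.sense()["t"])
E
```

```text
0.1255 [ 0.074 -0.417 -5.141] [-0.266 -0.106  0.004] [0.557 0.133 0.126]
0.1245 [ 0.055  0.023 -4.839] [-0.06  -0.048 -0.002] [0.557 0.133 0.125]
0.1235 [ 0.032  0.163 -4.497] [ 0.014 -0.061 -0.005] [0.557 0.133 0.124]
0.1215 [ 0.001 -0.014 -4.225] [-0.02  -0.066 -0.006] [0.557 0.133 0.122]
24.3083
```

The guard touches at z≈0.1238, so I draw out 2 mm below that, watching the force.

```bash
python3 - <<'E'
from cell import ctrl
from h import *
np.set_printoptions(precision=2,suppress=True)
g=np.array([.557,.1325]); u=np.array([np.cos(np.radians(99.4)),np.sin(np.radians(99.4))]); z=.1218
F0,T0=ft(ctrl,10)[:2]; x=0
while x<.056:
    x+=.004; ctrl.movel([*(g-x*u),z],velocity=.03)
    F,T=ft(ctrl,6)[:2]; dF,dT=F-F0,T-T0; print(round(x,3),dF,dT)
    if abs(dF[1])>1.2 or abs(dT[0])>.12:
        F,T=ft(ctrl,10)[:2]; dF,dT=F-F0,T-T0; print("chk",dF,dT)
        if abs(dF[1])>1 or abs(dT[0])>.1: break
else:
    ctrl.movel([*(g-.12*u),z],velocity=.08)
print(ctrl.sense()["t"],ctrl.sense()["ee_pos"])
E
```

```text
0.004 [-0.04  0.51 -0.32] [ 0.08 -0.   -0.01]
0.008 [0.07 0.18 0.49] [ 0.07 -0.02 -0.02]
0.012 [-0.09  0.57 -0.05] [ 0.07  0.01 -0.  ]
0.016 [-0.54  0.46 -0.21] [ 0.07 -0.01 -0.02]
0.02 [ 0.1   0.51 -0.22] [ 0.05  0.02 -0.04]
0.024 [-0.08  0.57  0.53] [ 0.08  0.   -0.01]
0.028 [-0.07  0.83 -0.08] [ 0.1  -0.01 -0.02]
0.032 [-0.1   0.98 -0.03] [ 0.07 -0.01 -0.01]
0.036 [0.07 1.08 0.54] [ 0.08 -0.01 -0.  ]
0.04 [-0.37  0.53  0.1 ] [ 0.06  0.02 -0.02]
0.044 [-0.25  0.69 -0.12] [ 0.08 -0.01 -0.01]
0.048 [-0.33  0.5   0.42] [ 0.08  0.01 -0.02]
0.052 [-0.38  0.56  0.3 ] [ 0.07  0.02 -0.  ]
0.056 [-0.44  0.31  0.17] [ 0.08 -0.01 -0.  ]
30.0083 [0.58 0.01 0.12]
```

It is clear of the hook and was drawn out without a touch. Next I go over the tray and check alignment before lowering.

```bash
python3 - <<'E'
from cell import ctrl, viewer
from h import *
yaw=92.4; u=np.array([np.cos(np.radians(yaw)),np.sin(np.radians(yaw))]); o=np.array([.4803,-.2638])
s=ctrl.sense()["ee_pos"]; ctrl.movel([s[0],s[1],.15],velocity=.1)
p=o-.006*u
ctrl.movep([*p,.15],Rc(yaw)); ctrl.movel([*p,.108],velocity=.08); ctrl.pause(.1)
d={n:viewer.camera(n) for n in("wrist","top","side")}; pickle.dump(d,open("cams2.pkl","wb"))
a=cv2.resize(d["wrist"]["color"][:,:,::-1],(533,400)); b=cv2.resize(d["top"]["color"][180:240,270:360,::-1],(600,400),interpolation=cv2.INTER_CUBIC)
cv2.imwrite("pics/w3.png",cv2.resize(d["wrist"]["color"][:,:,::-1],(800,600),interpolation=cv2.INTER_CUBIC)); cv2.imwrite("pics/t3.png",b)
print(ctrl.sense()["t"],ft(ctrl)[:2],p)
E
```

```text
32.5167 (array([-0.15455108,  0.13660483, -4.00783282]), array([-0.03760948, -0.04736889,  0.00522372])) [ 0.48055125 -0.26979474]
```

View pics/w3.png

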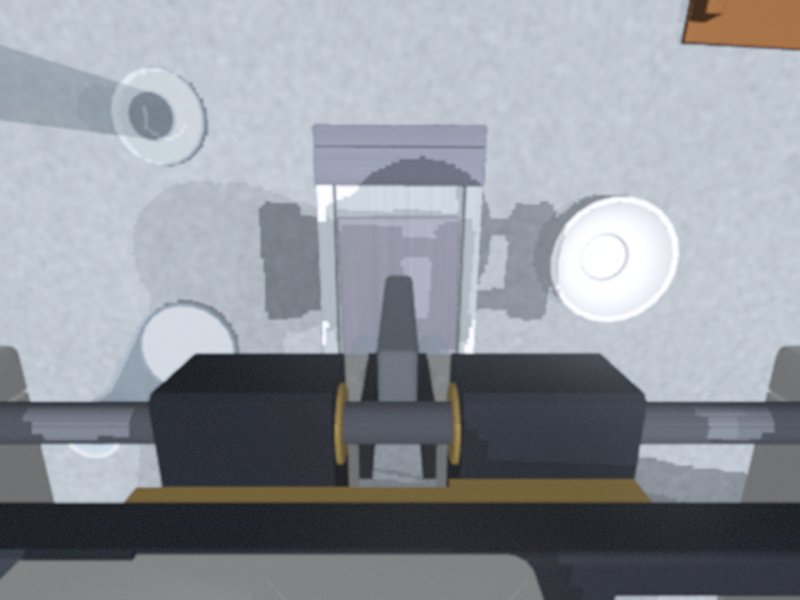

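Alignment is good: plate edges at 340/460 lie centred between the rail inner edges 335/464, the lip is level, and the front edge is short of it. Next I lower by feel and slide home.

```bash
python3 - <<'E'
from cell import ctrl, viewer
from h import *
np.set_printoptions(precision=2,suppress=True)
yaw=92.4; u=np.array([np.cos(np.radians(yaw)),np.sin(np.radians(yaw))]); o=np.array([.4803,-.2638])
F0,T0=ft(ctrl,15)[:2]
p=o-.006*u; z=.083; ctrl.movel([*p,z],velocity=.06)
while z>.074:
    z-=.0005; ctrl.movel([*p,z],velocity=.015); F,T=ft(ctrl,6)[:2]
    if F[2]-F0[2]>1.5 or abs(T[0]-T0[0])>.25: break
print("down",z,F-F0,T-T0,ctrl.sense()["t"])
x=-.006; 
ctrl.movel([*(o-.040*u),z],velocity=.04); F1,T1=ft(ctrl,10)[:2]; print("slid",F1-F0,T1-T0)
x=-.040
while x>-.058:
    x-=.001; ctrl.movel([*(o+x*u),z],velocity=.02); F,T=ft(ctrl,5)[:2]
    print(round(x,4),F-F0,T[0]-T0[0])
    if F[1]-F1[1]>3.5: break
print(ctrl.sense()["t"],ctrl.sense()["ee_pos"])
E
```

```text
down 0.08 [ 0.52 -0.68  1.99] [-0.28  0.02 -0.02] 35.075
slid [-0.45 -1.45  1.82] [-0.4   0.12  0.01]
-0.041 [-0.15 -0.35  1.62] -0.07387227172830799
-0.042 [0.07 0.4  0.62] 0.19684529340350132
-0.043 [ 0.12 -0.16  0.54] 0.1936850940844384
-0.044 [-0.08 -0.14  0.69] 0.09892684509903864
-0.045 [0.27 0.28 0.69] 0.07543470678228878
-0.046 [ 0.38 -0.14  0.89] 0.10864144642845602
-0.047 [0.15 0.17 0.83] 0.10220049670451387
-0.048 [0.31 0.95 0.51] 0.48278441800671695
-0.049 [0.74 1.44 0.63] 0.6270665301926386
-0.05 [0.59 1.61 1.31] 0.763504008014413
-0.051 [0.4  2.21 0.95] 0.9260348475805897
39.3667 [ 0.48 -0.31  0.08]
```

It meets the stop at x≈-0.048 with about 3.5 N. I release, rise and look.

```bash
python3 - <<'E'
from cell import ctrl, viewer
from h import *
np.set_printoptions(precision=4,suppress=True)
ctrl.command_gripper(.040); print(ft(ctrl,6)[0])
s=ctrl.sense()["ee_pos"]; ctrl.movel([s[0],s[1],.20],velocity=.12)
R=np.array([[1,0,0],[0,-1,0],[0,0,-1.]])
ctrl.movep([.42,-.30,.24],R); ctrl.pause(.15)
d={n:viewer.camera(n) for n in("wrist","top","side")}; pickle.dump(d,open("cams3.pkl","wb"))
cv2.imwrite("pics/w4.png",cv2.resize(d["wrist"]["color"][:288,100:484,::-1],(800,600),interpolation=cv2.INTER_CUBIC))
cv2.imwrite("pics/s4.png",cv2.resize(d["side"]["color"][200:340,180:367,::-1],(800,600),interpolation=cv2.INTER_CUBIC))
print(ctrl.sense()["t"],ctrl.sense()["ee_pos"])
E
```

```text
[-0.016  -0.1695  0.0486]
42.9083 [ 0.42   -0.3     0.2398]
```

View pics/w4.png

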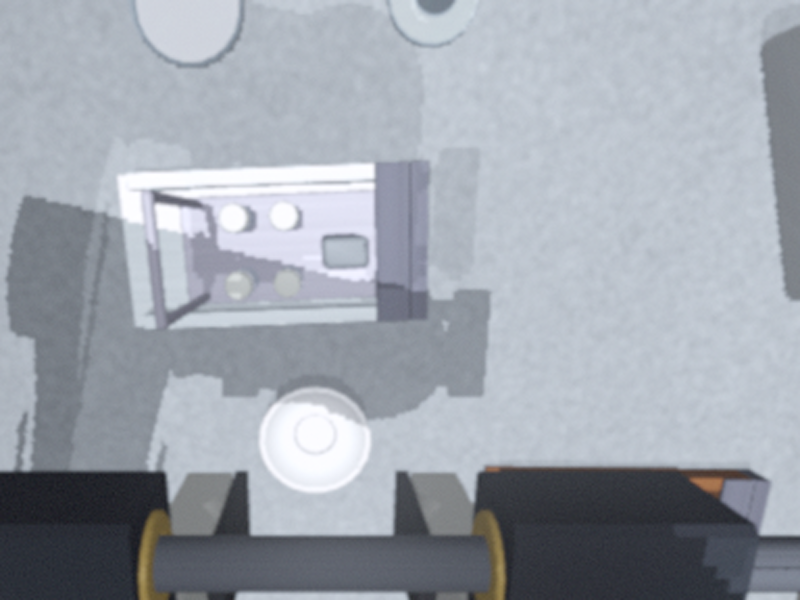

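View pics/s4.png

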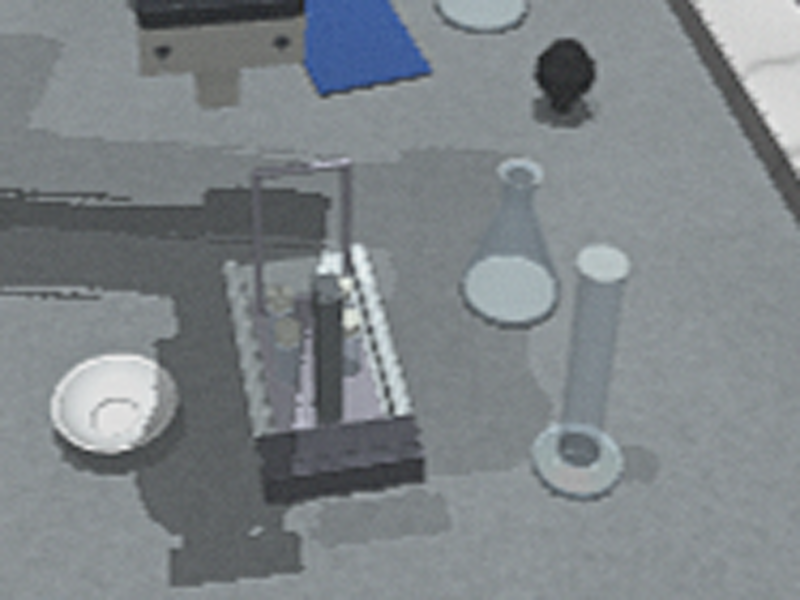

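```bash
python3 - <<'E'
from h import *
d=pickle.load(open("cams3.pkl","rb"))["wrist"]
yaw=92.4; u=np.array([np.cos(np.radians(yaw)),np.sin(np.radians(yaw))]); v=np.array([-u[1],u[0]]); o=np.array([.4803,-.2638])
for n,a,b,z in [("post",347,250,.120),("lip",376,162,.024),("lip2",376,320,.024),("looptop1",147,190,.134),("looptop2",160,327,.134),("mouth",120,175,.004),("mouth2",135,328,.004),("rear1",183,190,.010),("rear2",190,305,.010)]:
    q=px2plane(d,100+a*.48,b*.48,z)[:2]-o; print(n,np.round([q@u,q@v],4))
E
```

```text
post [-0.0497 -0.0009]
lip [-0.0731 -0.0498]
lip2 [-0.0714  0.0491]
looptop1 [ 0.0427 -0.0323]
looptop2 [0.0439 0.0315]
mouth [ 0.0938 -0.0507]
mouth2 [0.0966 0.0506]
rear1 [ 0.052  -0.0393]
rear2 [0.055  0.0355]
```

The carrier sits under the lip with post x = -49.7 mm (target -50) and loop x = +43 mm (expected 42). The flask, cylinder, dish and bulb seen in these pictures are undisturbed.

```bash
python3 -c "
from cell import ctrl
print(ctrl.finish_job(),ctrl.sense()['t'])"
```

```text
the job is handed in; nothing more can be done
the job is handed in; nothing more can be done
```

The carrier was unhooked with only a light touch on the guard (about 1–3 N), set down in the loading tray, slid home against the stop under the lip and released; the job was handed in at about 43 s with no verdict shown.

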